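Roll the new tin up the sloping tin rack and hold it at the back stop

ROBOT

A 6-joint arm with a two-finger parallel gripper is mounted at the origin on the work surface. World frame = base frame: x ahead of the robot, y to its left, z up, the work surface at z = 0. Lengths are in m, angles in rad, forces in N, time in s.
With the tool pointing down it reaches from about 0.35 to 0.975 m from the base axis. Payload 4.9 kg.
Tool frame: the origin (TCP) lies at the very end of the fingers, on their centre line; the grasp point (between the pads) lies 19 mm behind it (pinch_z is the distance from the TCP to the grasp point, in m); z points along the fingers, y is the line along which they close (so a half turn about z gives the same grasp; the last joint's range is limited). The gripper opens to 85 mm and grips with 20 to 120 N. Pads are 22 mm wide; open, the fingers measure 114 mm over their backs; the gripper's body (76 mm by 85 mm) begins 54 mm behind the grasp point. The pads swing forward as they close: fully open they stand 13 mm farther back than shut.
Start: joints at [-0.119, 0.053, 1.613, -0, 1.476, -0.119], TCP at [0.625, 0, 0.231] pointing down, gripper open.
Joint ranges: [-3.01, 3.01], [-1.01, 2.22], [0.06, 2.58], [-1.02, 4.17], [0.09, 2.62], [-3.14, 3.14]. Speed limits (rad/s): [2.57, 2.57, 3.14, 3.14, 3.14, 3.14].

INTERFACE

Orientations are given as a unit quaternion [w, x, y, z].
In Python, from plant import * gives the robot as it stands. The module is installed in compiled form; this text tells all that it offers.
- The arm moves only by the tool play_rows, never from a script. Its arguments are lists of equal length, an entry for each row: "linear": the shift along the world's x, y, z in m, a list of three; "turn": the turn about the world's z in degrees. A call has 1 to 8 rows; each row shifts and turns the commanded pose from where the row before left it; what a row does not reach is not made up. A row lasts 1/8 s, in which the tool goes at most 62.5 mm and 10.7 degrees, less where a joint would pass 70% of its speed; a pose out of reach is approached as far as the arm can. A call is refused whole if a number of a shift passes 0.0625 or a number of a turn 10.7, either way. A call with a gripper value outside its range is refused whole. "hand" is the finger opening in m, from 0 to 0.0854, set as the call begins (left out, the last holds). The fingers move at their own pace and stop on an object; the grip force is fixed at half the most. Time passes only in rows, so rows that do not move let the fingers close. It gives the time, the measured TCP pose, the force, the opening and the grip force at its end, in the units of the state.
- state(): the state, without advancing time (a new reading comes with each control period).
- grab_frame(name): name is "scene" or "side" or "wrist"; returns the picture (400x640x3 uint8, red, green, blue); there is no depth.
- camera_info(name): a dict with "camera_matrix" (3x3 intrinsics, pixels), "distortion" ([k1, k2, p1, p2, k3] as OpenCV has them; the pictures are not rectified), "origin" and "attitude" of the camera in the world; the wrist camera has in their place "mount" (4x4, takes a point from camera to tool coordinates, whose origin is the TCP and whose axes are the flange's). Camera axes: x right, y down, z forward; pixel columns grow to the right and rows downward; lengths in m; the calibration is good to about 2 mm. A picture is of the moment at which its call begins: read the wrist's pose just before it. camera_info takes no time and is no camera call.
- job_done(): hands the job in; it is judged then, once.
Trained networks look in the newest picture that a camera, given by its name, has taken for a name from the list of things; names that differ only in an ending like _2 or _b are one class to them, and where a whole thing is asked for, a point or a joint stands for the part that bears it (a point fixed in the world has none). Each returns a list of dicts, best first, with "p" (0 to 1); they miss things now and then, are a little off and sometimes report something else, mostly with a low value. They report only what shows in the picture. A call takes as long as a camera call.
- trace(camera, thing): "region" (400x640 bool, what is visible of it) and "location" ([column, row] in pixels, amid what is visible of it).
The state is a dict: "time": time; "joint_pos": joint angles; "joint_vel": joint speeds; "joint_efforts": joint torques, N m; "tool_pos": TCP position; "tool_rot": TCP orientation; "contact_force": force on the tool from outside, world axes, zero at the start; "ft_torque": the same for the moment, N m; "gripper_width": opening from 0.0 (shut) to 1.0 (fully open); "grasp_force": force on a finger pad.
Only numpy, scipy, OpenCV 4.12 (cv2) and the standard library are available. Lean on these libraries where they do the work, as an engineer would, in place of code of your own. Each camera call takes 0.05 s, during which the arm holds its last target. There are 200 camera calls.

TASK

We are restocking the sloping tin rack with the oldest tin at the front: with your fingertips, push the new orange-label tin that lies at the front of its lane up the slope until it is fully home against the back stop. Push it steadily with your fingers staying behind it: do not grip it, pick it up, flick it or let it run back down. Finish while still holding it against the stop with your fingers, so that I can lay the older orange tin standing beside the rack in below it, and leave everything else where it is.

Things in the scene. Friction and masses are not known exactly. Their poses are not given: they have to be found in the camera images.
- ramp (a point): Point on the rack's deck at the foot of its back stop, mid-width, 68.5 mm above the counter. x points straight up the slope (10 degrees, away from the robot), y across the lanes to the left, z square to the deck. The deck runs from x = -222 mm (front lip) to 0. A tin that is fully home has its centre at x = -36.5 mm, z = 36.5 mm.
- rack: Fixed sheet-steel tin rack, white deck 222 x 363 mm sloping down to a front lip that faces the robot. Origin on the counter under its centre, x away from the robot. Three open-topped lanes, centred at y = -121, 0, +121 mm, each 118 mm wide, with guides between 28 mm high, sides 32 mm, lip 16 mm high and 3 mm thick, back stop 45 mm high. The deck is 30 mm above the counter at the lip.
- new_tin: New tin, orange label with two white bands, steel ends: cylinder 73 mm in diameter, 110 mm long, about 0.46 kg, lying across any one of the lanes against the front lip, overhanging it by 6 mm. Origin at its centre, y along the tin, the other axes turn as it rolls. It rolls and slides easily (friction on the deck about 0.3), runs back down if let go, and travels 155 mm up the slope to be home.
- blue_tin: Tin with a blue label, same size, lying at the front lip of another lane. Origin at its centre. Leave alone.
- green_tin: Tin with a green label, same size, lying at the front lip of the remaining lane. Origin at its centre. Leave alone.
- old_tin: The older tin of the same kind as the new one (orange label, white bands), standing upright on the counter just left (+y) of the rack, 110 mm high. Origin at its centre. Leave alone.
- tub: Closed spread tub, white with an orange band, 152 mm across its lid and 101 mm high, on the counter right of the rack. Origin at the centre of its underside. Leave alone.
- beakers: Stack of purple beakers, 83 mm across and 115 mm high, on the counter right of the rack. Origin at the centre of its underside. Leave alone.
- spice_jar: Amber spice jar with a brown cap, 48 mm across and 100 mm high, on the counter left of the rack. Origin at the centre of its underside. Leave alone.
- sauce: Yellow sauce bottle with a red cap, 64 mm across and 190 mm high, on the counter left of the rack. Origin at the centre of its underside. Leave alone.

How it is judged:
At the end, for the whole second after the job is handed in: The new tin lies on the deck of its lane against the back stop (within 5 mm of it, square to it within 0.06 rad), at rest, and the fingers are still on it with more than 0.2 N, holding it there (x of new_tin in the frame of ramp above -0.0415 m and z of new_tin in the frame of ramp between 0.031 and 0.042 m and angle between the y axis of new_tin and the y axis of ramp, either way round below 0.06 rad and linear speed of new_tin below 0.02 m/s and contact force between the fingers and new_tin above 0.2 N); the arm keeps its last pose, push and grip.
It fails at once if the new tin is lifted: more than 12 mm clear of the deck (z of new_tin in the frame of ramp above 0.0485 m).
It fails at once if the new tin is flicked or let go: rolling faster than 0.25 m/s without the fingers on it (linear speed of new_tin above 0.25 m/s and contact force between the fingers and new_tin below 0.01 N).
It fails at once if the new tin is gripped: moved while the jaws are astride it instead of behind it (distance of new_tin from where it was at the start of the episode above 0.02 m and horizontal distance between the grasp point and new_tin below 0.02 m).
It fails at once if another tin in the rack is moved by more than 20 mm (distance of any of blue_tin, green_tin from where it was at the start of the episode above 0.02 m).
It fails at once if a thing standing on the counter is moved by more than 20 mm or tipped (distance of any of old_tin, tub, beakers, spice_jar, sauce from where it was at the start of the episode above 0.02 m or angle between any of old_tin, tub, beakers, spice_jar, sauce's own z axis and vertical above 0.3 rad).
It also fails if it takes over 32 s, if anything falls off the work surface, if the arm or the gripper's body presses on something with over 40 N, if the wrist force passes 120 N, or if a joint passes its speed limit or range.

## Working session

There is one attempt and no reset: what is moved stays moved. The work goes in short steps, Python scripts to look and compute and a tool call to move; the robot and the scene stay as the last step left them, time stands still between calls to the robot, and variables do not carry over. Pictures are saved under pics/ and viewed, at most 10 in all, crops included, and the job is handed in when it is done.

Besides the shell and the picture viewer there is one more tool, called after "Emit:" as name(argument=value, ...) on one line, values as JSON. play_rows: Moves the arm, as the interface text tells. Its arguments: {"type":"object","properties":{"linear":{"type":"array","items":{"type":"array","items":{"type":"number"}}},"turn":{"type":"array","items":{"type":"number"}},"hand":{"type":"number"}},"required":["linear","turn"]}

```bash
mkdir -p pics; python3 - <<'E'
from plant import *
import cv2
s=state();print(s)
for n in ["scene","side"]:
    im=grab_frame(n);cv2.imwrite(f"pics/{n}0.png",im[:,:,::-1])
    c=camera_info(n);print(n,c)
    for t in ["new_tin","blue_tin","green_tin","old_tin","rack"]:
        for d in trace(n,t)[:3]: print(t,round(d["p"],2),d["location"],d["region"].sum())
print(camera_info("wrist"))
print(state()["time"])
E
```

```text
{'time': 0.0, 'joint_pos': array([-1.18998657e-01,  5.33672520e-02,  1.61431296e+00,  1.54398232e-05,
        1.47600563e+00, -1.19028730e-01]), 'joint_vel': array([ 0.00038113, -0.00016787,  0.00024466, -0.00142465,  0.00064798,
        0.0016986 ]), 'joint_efforts': array([ 2.70554956e-04, -3.93670499e+01, -3.70175600e+01, -1.62778279e-04,
        6.93513779e-03, -6.06393527e-06]), 'tool_pos': array([6.24367651e-01, 8.11879040e-05, 2.30045258e-01]), 'tool_rot': array([-8.27435692e-04,  7.07096284e-01,  7.07116504e-01, -6.40907978e-04]), 'contact_force': array([-0.31835235, -0.11266858,  0.64750397]), 'ft_torque': array([ 0.02256511, -0.00949137, -0.05472167]), 'grasp_force': 0.0, 'gripper_width': 0.999234924023758}
scene {'camera_matrix': array([[516.69861613,   0.        , 319.92323718],
       [  0.        , 516.69861613, 196.59933238],
       [  0.        ,   0.        ,   1.        ]]), 'distortion': array([-0.08307669,  0.        ,  0.        ,  0.        ,  0.        ]), 'origin': array([1.20572144, 1.24239799, 1.03163023]), 'attitude': array([-0.1174611 ,  0.22436592,  0.853
[... 717 characters left out ...]
n 0.84 [319.3, 160.4] 483
rack 0.66 [343.7, 218.3] 6463
rack 0.18 [287.5, 179.8] 484
{'camera_matrix': array([[325.56984992,   0.        , 321.56970229],
       [  0.        , 325.56984992, 199.7145371 ],
       [  0.        ,   0.        ,   1.        ]]), 'distortion': array([-0.03443294,  0.        ,  0.        ,  0.        ,  0.        ]), 'mount': array([[ 1.47708917e-05, -9.54498519e-01, -2.98215655e-01,
         7.61195059e-02],
       [ 9.99999292e-01, -3.40621543e-04,  1.13975787e-03,
        -2.66119358e-05],
       [-1.18947588e-03, -2.98215461e-01,  9.54497839e-01,
        -1.41618762e-01],
       [ 0.00000000e+00,  0.00000000e+00,  0.00000000e+00,
         1.00000000e+00]])}
0.6
```

View pics/scene0.png

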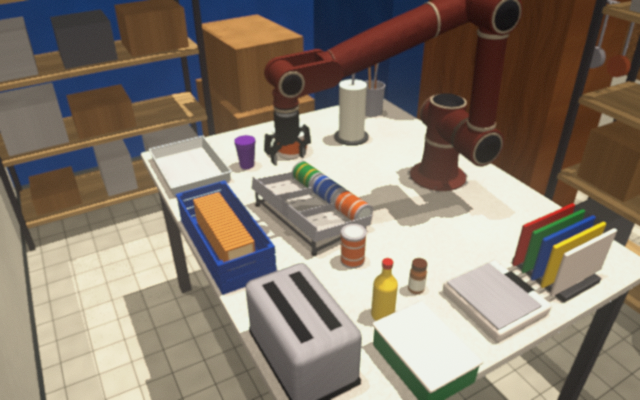

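View pics/side0.png

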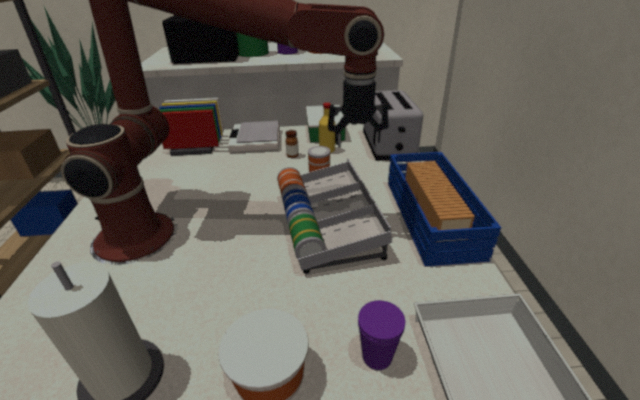

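The scene view shows the new orange tin at (350,207), in the left (+y) lane. Blue is in the middle at (325,187), green is on the right, and the old tin stands at (352,244). The side view agrees, with the new tin at (287,178). I'll triangulate next.

```bash
cat > h.py <<'E'
from plant import *
import cv2, numpy as np
from scipy.spatial.transform import Rotation as R
def rot(q): return R.from_quat(np.roll(q,-1)).as_matrix()
def cam(n,s=None):
    c=camera_info(n)
    if n!="wrist": T=np.eye(4);T[:3,:3]=rot(c["attitude"]);T[:3,3]=c["origin"]
    else:
        T=np.eye(4);T[:3,:3]=rot(s["tool_rot"]);T[:3,3]=s["tool_pos"];T=T@c["mount"]
    return c["camera_matrix"],c["distortion"],T
def ray(C,uv):
    K,D,T=C
    p=cv2.undistortPoints(np.array([[uv]],float),K,D)[0,0]
    d=T[:3,:3]@[p[0],p[1],1];return T[:3,3],d/np.linalg.norm(d)
def proj(C,P):
    K,D,T=C;W=np.linalg.inv(T)
    return cv2.projectPoints(np.atleast_2d(P).astype(float),cv2.Rodrigues(W[:3,:3])[0],W[:3,3],K,D)[0][:,0]
def onplane(C,uv,z):
    o,d=ray(C,uv);return o+d*(z-o[2])/d[2]
def tri(rays):
    A=0;b=0
    for o,d in rays: M=np.eye(3)-np.outer(d,d);A=A+M;b=b+M@o
    return np.linalg.solve(A,b)
E
python3 - <<'E'
from h import *
a,b=cam("scene"),cam("side")
for n,u,v in [("new",(350.4,207.2),(286,178.5)),("blue",(325.7,187),(292.7,203.2)),("green",(303,175),(304.7,232.2)),("old",(352,243.8),(319.3,160.4))]:
    P=tri([ray(a,u),ray(b,v)]);print(n,P.round(3),proj(a,P)-u,proj(b,P)-v)
E
```

```text
new [0.447 0.111 0.085] [[ 3.9799518  -2.26920129]] [[4.44937402 2.10522201]]
blue [ 0.463 -0.024  0.088] [[ 3.12722347 -1.57390457]] [[4.06357776 1.71579574]]
green [ 0.489 -0.14   0.081] [[ 2.84597024 -1.18851079]] [[4.19372455 1.52217055]]
old [0.546 0.258 0.069] [[ 0.55061379 -0.25982348]] [[0.48994735 0.20593637]]
```

Emit:
play_rows(linear=[[-0.025,0.01,0],[-0.025,0.01,0],[-0.025,0.01,0],[-0.025,0.01,0],[-0.025,0.01,0],[-0.025,0.01,0],[-0.025,0.01,0],[-0.025,0.01,0]], turn=[10,10,10,10,10,10,10,10], hand=0.05)

```text
time: 1.6
tool_pos: [0.4242, 0.0803, 0.2315]
tool_rot: [0.0, 0.084, 0.996, 0.0]
contact_force: [-0.2, -0.2, 0.8]
gripper_width: 0.584
grasp_force: 0.0
```

Emit:
play_rows(linear=[[-0.02,0.01,0],[0,0.01,0],[0,0,0]], turn=[10,9.5,0])

```text
time: 1.98
tool_pos: [0.4049, 0.1004, 0.2316]
tool_rot: [0.0, -0.082, 0.997, -0.0]
contact_force: [0.0, 0.3, 1.3]
gripper_width: 0.585
grasp_force: 0.0
```

```bash
python3 - <<'E'
from h import *
for i in range(1):
    s=state();print(s["time"],s["tool_pos"],s["tool_rot"],s["joint_pos"],s["gripper_width"],s["contact_force"])
    im=grab_frame("wrist");cv2.imwrite("pics/w1.png",im[:,:,::-1])
    C=cam("wrist",s)
    for t in ["new_tin","blue_tin","green_tin","rack"]:
        for d in trace("wrist",t)[:2]:
            print(t,round(d["p"],2),d["location"],d["region"].sum(),onplane(C,d["location"],.1).round(3))
            np.save(f"{t}.npy",d["region"]) if d["p"]>.5 else 0
E
```

```text
1.975 [0.40485305 0.10035555 0.23155633] [ 3.53110111e-04 -8.24473147e-02  9.96595361e-01 -4.87837628e-05] [ 6.41969183e-02 -4.83427682e-01  2.06863863e+00 -8.46065344e-05
  1.55567381e+00 -1.67168019e+00] 0.5846453698589069 [0.04717471 0.26662551 1.265987  ]
new_tin 0.64 [313.5, 221.2] 8983 [0.435 0.098 0.1  ]
blue_tin 0.93 [186.7, 220.8] 9714 [ 0.454 -0.015  0.1  ]
green_tin 0.95 [61.9, 213.8] 8702 [ 0.467 -0.13   0.1  ]
rack 0.77 [183.4, 302.9] 26196 [ 0.542 -0.015  0.1  ]
```

View pics/w1.png

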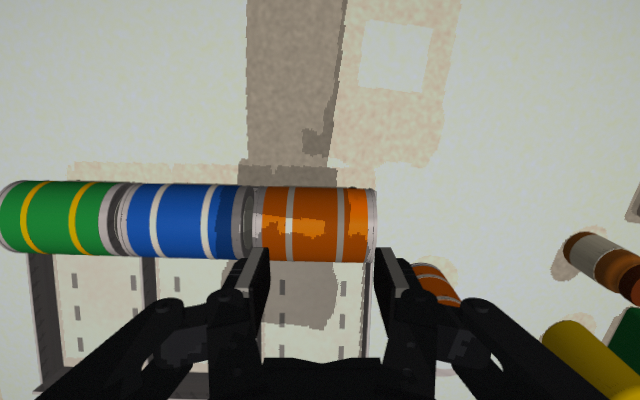

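The wrist view shows the orange tin spanning columns 238–376 and rows 187–262, lying square. The blue and green tins are to its left, and the fingertips are at about (255,275) and (390,275). I'll fit the cylinders to the masks.

```bash
cat >> h.py <<'E'
def rackR(yaw): return R.from_euler("z",yaw).as_matrix()@R.from_euler("y",-10,degrees=True).as_matrix()
def sil(C,c,yaw):
    Q=rackR(yaw);t=np.linspace(0,2*np.pi,40)
    P=np.vstack([c+(Q@np.array([.0365*np.cos(t),0*t+y,.0365*np.sin(t)])).T for y in(-.055,.055)])
    return cv2.convexHull(proj(C,P).astype(np.float32))
def fill(h,k=4):
    m=np.zeros((400*k,640*k),np.uint8);cv2.fillConvexPoly(m,np.round((h+.5)*k-.5).astype(np.int32),255)
    return cv2.resize(m,(640,400),interpolation=cv2.INTER_AREA)/255.
E
python3 - <<'E'
from h import *
from scipy.optimize import minimize
s=state();C=cam("wrist",s)
M={n:np.load(n+"_tin.npy").astype(float) for n in("new","blue","green")}
Z=.0712
def cost(p,names=("new","blue","green")):
    x,y,yaw,d1,d2=p;c=0
    for i,n in enumerate(("new","blue","green")):
        if n not in names: continue
        off=[0,d1,d2][i];ctr=np.array([x+np.sin(yaw)*off,y-np.cos(yaw)*off,Z])
        w=np.ones((400,640)); 
        if n=="new": w[247:,:]=0   # fingers hide the lower corners
        c+=(w*abs(fill(sil(C,ctr,yaw))-M[n])).sum()
    return c
for nm in (("new","blue","green"),("blue","green")):
    r=minimize(cost,[.445,.105,.1,.121,.242],args=(nm,),method="Nelder-Mead",options=dict(initial_simplex=np.array([.445,.105,.1,.121,.242])+np.vstack([np.zeros(5),np.diag([.01,.01,.1,.008,.008])]),maxiter=400))
    print(nm,r.x.round(4),r.fun)
m=M["new"];ys,xs=np.nonzero(m);print(xs.min(),xs.max(),ys.min(),ys.max())
print(sil(C,np.array([*r.x[:2],Z]),r.x[2])[:,0].min(0),sil(C,np.array([*r.x[:2],Z]),r.x[2])[:,0].max(0))
# pad tip position at TCP frame
print(proj(C,s["tool_pos"]))
E
```

```text
('new', 'blue', 'green') [0.4487 0.0992 0.142  0.1197 0.2564] 1587.050980392157
('blue', 'green') [0.4484 0.1015 0.1408 0.1229 0.271 ] 1061.7372549019608
251 377 185 263
[253.62277 185.43411] [378.3263  261.92282]
[[321.4817525  261.98791263]]
```

```bash
python3 - <<'E'
from h import *
from scipy.optimize import minimize
s=state();C=cam("wrist",s)
M={n:np.load(n+"_tin.npy").astype(float) for n in("new","blue","green")}
im=cv2.imread("pics/w1.png")
def fit(n):
    w=np.ones((400,640))
    if n=="new": w[247:,:]=0
    x0=np.array([*onplane(C,(np.argwhere(M[n]).mean(0)[::-1]),.085)[:2],.14])
    f=lambda p:(w*abs(fill(sil(C,np.array([p[0],p[1],.0712]),p[2]))-M[n])).sum()
    r=minimize(f,x0,method="Nelder-Mead",options=dict(initial_simplex=x0+np.vstack([np.zeros(3),np.diag([.01,.01,.06])])))
    cv2.polylines(im,[sil(C,np.array([r.x[0],r.x[1],.0712]),r.x[2]).astype(np.int32)],True,(0,0,255),1)
    return r
P={}
for n in M:
    r=fit(n);P[n]=r.x;print(n,r.x.round(4),round(r.fun))
for a,b in(("new","blue"),("blue","green")):
    d=P[a]-P[b];print(np.hypot(*d[:2]),np.arctan2(-d[0],d[1]))
cv2.imwrite("pics/w1fit.png",cv2.resize(im[150:350,:420],(800,381)))
E
```

```text
new [0.4487 0.0999 0.1337] 115
blue [ 0.4659 -0.0202  0.1503] 335
green [ 0.487  -0.168   0.1482] 738
0.12131588397405037 0.14232502510615228
0.14936361556746955 0.14165040200213128
```

View pics/w1fit.png

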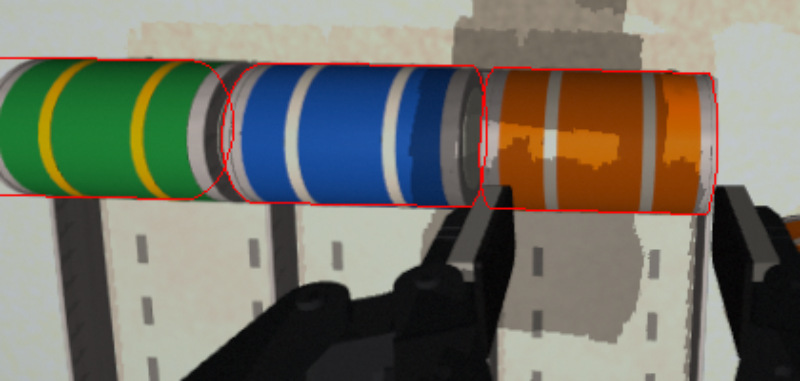

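The overlay fits: the new tin's centre is at about (0.449, 0.100), with rack yaw at about 8.1°. I'll back off about 70 mm behind it and descend.

Emit:
play_rows(linear=[[-0.0235,-0.01,0],[0,0,-0.035],[0,0,-0.035],[0,0,-0.035],[0,0,-0.035],[0,0,-0.0335],[0,0,0]], turn=[-1.4,0,0,0,0,0,0])

```text
time: 3.1
tool_pos: [0.379, 0.0896, 0.0551]
tool_rot: [-0.003, -0.07, 0.998, 0.0]
contact_force: [-0.3, -0.6, 0.1]
gripper_width: 0.587
grasp_force: 0.0
```

```bash
python3 - <<'E'
from h import *
s=state();print(s["time"],s["tool_pos"],s["tool_rot"],s["joint_pos"],s["gripper_width"],s["contact_force"])
im=grab_frame("wrist");cv2.imwrite("pics/w2.png",im[:,:,::-1])
C=cam("wrist",s);u=np.array([.99,.1415])
d=s["tool_pos"][:2]-[.4487,.0999];print("along",d@u,"lat",d@[-.1415,.99], "yaw",2*np.arctan2(s["tool_rot"][2],s["tool_rot"][1])-np.pi)
E
```

```text
3.1 [0.37899695 0.08963959 0.05511019] [-3.44025242e-03 -7.00216292e-02  9.97539539e-01  7.18162099e-05] [ 4.05979857e-02 -3.71952094e-01  2.29572753e+00 -6.29817971e-05
  1.22469898e+00 -1.67033555e+00] 0.5873203202950524 [-0.29715249 -0.58602753  0.11340953]
along -0.07045786836693362 lat -0.00029482571229946797 yaw 0.14015878217553945
```

View pics/w2.png

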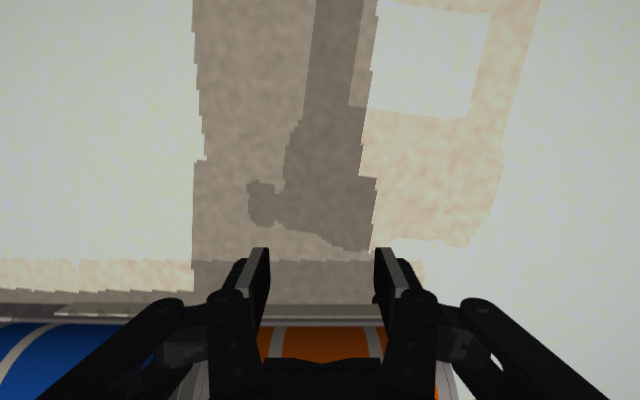

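Emit:
play_rows(linear=[[0.005,0.0007,0.0005],[0.005,0.0007,0.0005],[0.004,0.0006,0.0005],[0.003,0.0004,0.0005],[0.003,0.0004,0],[0.002,0.0003,0],[0.002,0.0003,0]], turn=[0,0,0,0,0,0,0])

```text
time: 4.03
tool_pos: [0.405, 0.0934, 0.0595]
tool_rot: [-0.001, -0.071, 0.998, -0.0]
contact_force: [-2.0, -0.6, 0.7]
gripper_width: 0.588
grasp_force: 1.1
```

Emit:
play_rows(linear=[[0.003,0.0004,0.0005],[0.003,0.0004,0.0005],[0.004,0.0006,0.0007],[0.004,0.0006,0.0007]], turn=[0,0,0,0])

```text
time: 4.53
tool_pos: [0.4198, 0.0954, 0.0623]
tool_rot: [0.0, -0.071, 0.998, -0.0]
contact_force: [-3.3, -0.3, 1.0]
gripper_width: 0.588
grasp_force: 1.1
```

Emit:
play_rows(linear=[[0.005,0.0007,0.0009],[0.005,0.0007,0.0009],[0.005,0.0007,0.0009],[0.005,0.0007,0.0009],[0.005,0.0007,0.0009],[0.005,0.0007,0.0009],[0.005,0.0007,0.0009],[0.005,0.0007,0.0009]], turn=[0,0,0,0,0,0,0,0])

```text
time: 5.52
tool_pos: [0.4598, 0.101, 0.0694]
tool_rot: [-0.0, -0.071, 0.998, -0.0]
contact_force: [-2.5, -0.6, 0.3]
gripper_width: 0.585
grasp_force: 1.1
```

```bash
python3 - <<'E'
from h import *
s=state();print(s["time"],s["tool_pos"],s["contact_force"],s["ft_torque"])
w=grab_frame("wrist");b=grab_frame("side");a=grab_frame("scene")
t=np.hstack([cv2.resize(b[130:270,230:420],(400,295)),cv2.resize(a[150:270,230:390],(400,295))])
w=cv2.resize(w[150:400],(780,305));w=np.pad(w,((0,0),(0,20),(0,0)))
cv2.imwrite("pics/m3.png",np.vstack([t,w])[:,:,::-1])
E
```

```text
5.525 [0.45979972 0.10104557 0.06944604] [-2.52908865 -0.60619179  0.31635371] [-0.09295792  0.34865836 -0.01332537]
```

View pics/m3.png

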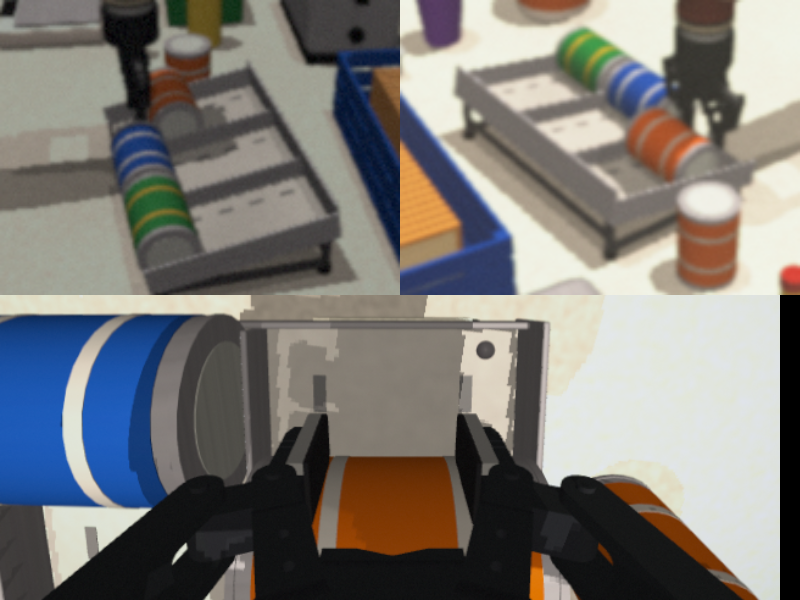

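The tin is rolling up square, with both fingers behind it, and the neighbours haven't moved. About 95 mm remains.

Emit:
play_rows(linear=[[0.005,0.0007,0.0009],[0.005,0.0007,0.0009],[0.005,0.0007,0.0009],[0.005,0.0007,0.0009],[0.005,0.0007,0.0009],[0.005,0.0007,0.0009],[0.005,0.0007,0.0009],[0.005,0.0007,0.0009]], turn=[0,0,0,0,0,0,0,0])

```text
time: 6.68
tool_pos: [0.4998, 0.1067, 0.0766]
tool_rot: [-0.0, -0.071, 0.998, -0.0]
contact_force: [-1.5, -0.7, 0.8]
gripper_width: 0.584
grasp_force: 1.1
```

Emit:
play_rows(linear=[[0.005,0.0007,0.0009],[0.005,0.0007,0.0009],[0.005,0.0007,0.0009],[0.005,0.0007,0.0009],[0.005,0.0007,0.0009],[0.005,0.0007,0.0009],[0.005,0.0007,0.0009],[0.005,0.0007,0.0009]], turn=[0,0,0,0,0,0,0,0])

```text
time: 7.68
tool_pos: [0.5398, 0.1123, 0.0839]
tool_rot: [0.0, -0.071, 0.998, 0.0]
contact_force: [-2.1, 0.0, 0.7]
gripper_width: 0.589
grasp_force: 1.1
```

Emit:
play_rows(linear=[[0.003,0.0004,0.0005],[0.003,0.0004,0.0005],[0.002,0.0003,0.0004],[0,0,0]], turn=[0,0,0,0])

```text
time: 8.18
tool_pos: [0.5478, 0.1134, 0.0852]
tool_rot: [0.0, -0.071, 0.998, 0.0]
contact_force: [-0.4, 0.1, -0.6]
gripper_width: 0.585
grasp_force: 0.2
```

Emit:
play_rows(linear=[[0.002,0.0003,0.0003],[0.002,0.0003,0.0003],[0,0,0]], turn=[0,0,0])

```text
time: 8.55
tool_pos: [0.5518, 0.114, 0.0859]
tool_rot: [0.0, -0.071, 0.998, 0.0]
contact_force: [-1.1, 0.6, 0.7]
gripper_width: 0.584
grasp_force: 0.4
```

Emit:
play_rows(linear=[[0.002,0.0003,0.0003],[0,0,0]], turn=[0,0])

```text
time: 8.8
tool_pos: [0.5537, 0.1142, 0.0862]
tool_rot: [0.0, -0.071, 0.998, -0.0]
contact_force: [-1.8, 0.6, 0.9]
gripper_width: 0.585
grasp_force: 0.6
```

Emit:
play_rows(linear=[[0.002,0.0003,0.0003],[0,0,0]], turn=[0,0])

```text
time: 9.05
tool_pos: [0.5539, 0.1144, 0.086]
tool_rot: [-0.002, -0.071, 0.998, -0.0]
contact_force: [-7.6, -0.7, 4.1]
gripper_width: 0.586
grasp_force: 3.6
```

Emit:
play_rows(linear=[[0.002,0.0003,0],[0,0,0]], turn=[0,0])

```text
time: 9.3
tool_pos: [0.5539, 0.1144, 0.0853]
tool_rot: [-0.005, -0.071, 0.997, -0.0]
contact_force: [-13.4, -1.4, 7.6]
gripper_width: 0.584
grasp_force: 6.6
```

The force has risen to 13 N at the predicted home position, so the tin is against the stop. I'll check with one view.

```bash
python3 - <<'E'
from h import *
w=grab_frame("wrist");b=grab_frame("side");a=grab_frame("scene")
t=np.hstack([cv2.resize(b[130:270,230:420],(400,295)),cv2.resize(a[150:270,230:390],(400,295))])
w=cv2.resize(w[150:400],(780,305));w=np.pad(w,((0,0),(0,20),(0,0)))
cv2.imwrite("pics/m4.png",np.vstack([t,w])[:,:,::-1])
s=state();print(s["time"],s["contact_force"],s["ft_torque"])
E
```

```text
9.45 [-13.28066423  -2.15480521   6.09609965] [-0.34459311  2.03726362 -0.10622155]
```

View pics/m4.png

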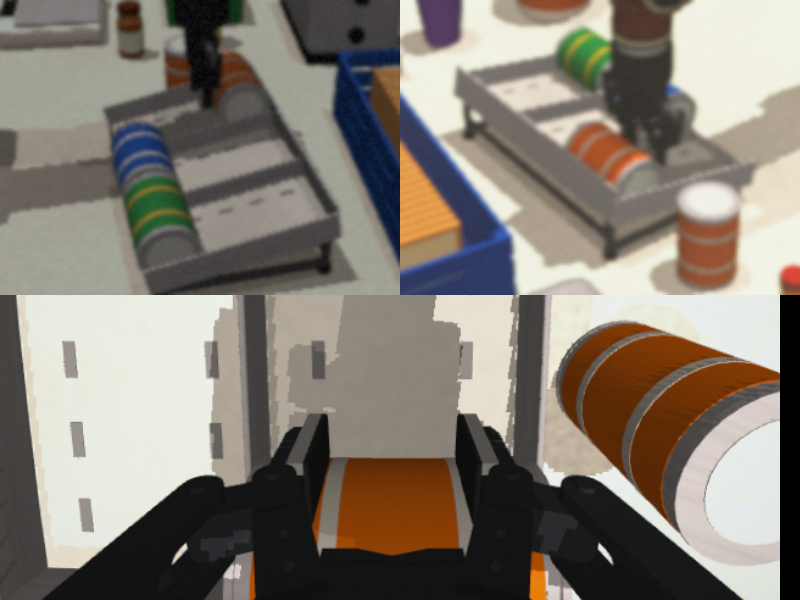

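The side and scene views show the orange tin against the back stop and square to it, with the fingers still on it and the other items where they were. I'm handing in.

```bash
python3 -c "
from plant import *
print(job_done())"
```

```text
the job is handed in; nothing more can be done
None
```

The new orange tin is home, square against the back stop in the left lane; the fingers were holding it there with about 13 N at hand-in, and nothing else was seen to move.

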